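# Load the anaesthetic drug tray

### The arm

A 6-joint arm with a two-finger parallel gripper is mounted at the origin on the work surface. World frame = base frame: x ahead of the robot, y to its left, z up, the work surface at z = 0. Lengths are in m, angles in rad, forces in N, time in s.
With the tool pointing down it reaches from about 0.325 to 0.9 m from the base axis. Payload 6.1 kg.
Tool frame: the origin (TCP) lies midway between the tips of the shut fingers; the grasp point (between the pads) lies 19 mm behind it; z points along the fingers, y is the line along which they close (so a half turn about z gives the same grasp; the last joint's range is limited). The gripper opens to 85 mm and grips with 20 to 120 N. Pads are 22 mm wide; open, the fingers measure 114 mm over their backs; the gripper's body (76 mm by 85 mm) begins 54 mm behind the grasp point. The pads swing forward as they close: fully open they stand 13 mm farther back than shut.
Start: joints at [1.051, 0.22, 1.526, -0, 1.395, -0.126], TCP at [0.24, 0.577, 0.231] pointing down, gripper open.
Joint ranges: [-2.98, 2.98], [-0.91, 2.08], [0.09, 2.57], [-1.24, 4.39], [0.2, 2.65], [-2.68, 2.68]. Speed limits (rad/s): [2.57, 2.57, 3.01, 3.14, 3.14, 3.14].

### API

Orientations are given as [roll, pitch, yaw] about the fixed x, y, z axes, in that order (R = Rz(yaw) Ry(pitch) Rx(roll)).
In Python, from plant import movep, move_l, set_joints, gripper_to, hold, inverse_kinematics, observe, get_image, get_calibration, Unreachable, job_done gives the robot as it stands. Calls block until the motion is done:
- movep(position, orientation): joint-space move of the TCP to a pose.
- move_l(position, feed=0.15, rotation=None, max_force=None): straight line of the TCP; rotation=None keeps the orientation; feed is the mean speed in m/s. With max_force (N) it stops when the force on the tool has changed by that much, and returns True; else False.
- set_joints(angles): joint-space move.
- gripper_to(opening, f_grip=None): finger opening in m; f_grip is the grip in N (None keeps the last); returns when the fingers have stopped.
- hold(seconds).
- inverse_kinematics(position, orientation): joint angles nearest the present ones, or None.
- observe(): the state.
- get_image(name): name is "scene" or "top" or "wrist"; returns (picture, depth): 420x560x3 uint8, red, green, blue; 420x560 float32, m along the optical axis (not along the pixel's ray), 0 where there is no reading.
- get_calibration(name): a dict with "intrinsics" (3x3 intrinsics, pixels), "world_from_camera" (4x4, takes a point from camera to world coordinates). Camera axes: x right, y down, z forward; pixel columns grow to the right and rows downward; lengths in m; the calibration is good to about 2 mm. A picture is of the moment at which its call begins: read the wrist's pose just before it. get_calibration takes no time and is no camera call; for the wrist camera it gives the pose at the moment of the call.
A pose or a line that the arm cannot do raises Unreachable and nothing moves.
- job_done(): hands the job in; it is judged then, once.
The state is a dict: "time_s": time; "q": joint angles; "joint_velocities": joint speeds; "joint_torque": joint torques, N m; "eef_pos": TCP position; "tcp_rot": TCP orientation; "ft_force": force on the tool from outside, world axes, zero at the start; "torque": the same for the moment, N m; "opening": finger opening in m; "grasp_force": force on a finger pad.
Only numpy, scipy, OpenCV 4.12 (cv2) and the standard library are available. Lean on these libraries where they do the work, as an engineer would, in place of code of your own. Each camera call takes 0.05 s, during which the arm holds its last target. There are 200 camera calls.

### The job

Load the drug tray for the next case: stand each of the four sealed vials (yellow, red, blue and green cap) upright in the tray cup of its own colour, setting the glass down rather than dropping it. Leave the two that do not belong untouched where they stand on the counter: the black-capped vial, and the opened blue-banded vial whose cap is gone and whose grey stopper shows.

Things in the scene. Friction and masses are not known exactly. Their poses are not given: they have to be found in the camera images.
- vial_yellow: sealed, to be moved: glass injection vial 30 mm in diameter up to 46 mm high, then a narrow neck and a 21 mm wide yellow flip-off cap, yellow band on the white label; 65 mm tall, about 50 g, upright on the counter. Origin: centre of its underside; z up its axis. Grip its body 22 to 44 mm above the underside; 25 mm is free all round it at the start.
- vial_red: sealed, to be moved: glass injection vial 30 mm in diameter up to 46 mm high, then a narrow neck and a 21 mm wide red flip-off cap, red band on the white label; 65 mm tall, about 50 g, upright on the counter. Origin: centre of its underside; z up its axis. Grip its body 22 to 44 mm above the underside; 25 mm is free all round it at the start.
- vial_blue: sealed, to be moved: glass injection vial 30 mm in diameter up to 46 mm high, then a narrow neck and a 21 mm wide blue flip-off cap, blue band on the white label; 65 mm tall, about 50 g, upright on the counter. Origin: centre of its underside; z up its axis. Grip its body 22 to 44 mm above the underside; 25 mm is free all round it at the start.
- vial_green: sealed, to be moved: glass injection vial 30 mm in diameter up to 46 mm high, then a narrow neck and a 21 mm wide green flip-off cap, green band on the white label; 65 mm tall, about 50 g, upright on the counter. Origin: centre of its underside; z up its axis. Grip its body 22 to 44 mm above the underside; 25 mm is free all round it at the start.
- vial_black: look-alike, to be left: glass injection vial 30 mm in diameter up to 46 mm high, then a narrow neck and a 21 mm wide black cap, black band on the white label; 65 mm tall, about 50 g, upright on the counter. Origin: centre of its underside; z up its axis.
- vial_opened: look-alike, to be left: glass injection vial 30 mm in diameter up to 46 mm high, then a narrow neck and a 21 mm wide bare silver ring with a dark grey stopper, its cap gone; blue band on the white label; 61 mm tall, about 50 g, upright on the counter. Origin: centre of its underside; z up its axis.
- cup_yellow: yellow square cup fixed in the white drug tray: 63 mm outside, 59 mm inside, 20 mm high, floor 3 mm thick. Origin: centre of its underside, 3 mm above the counter (rim at 23 mm; a vial in it stands 6 mm above the counter). The four cups form a row along their y axes, 64 mm apart, order varies.
- cup_red: red square cup fixed in the white drug tray: 63 mm outside, 59 mm inside, 20 mm high, floor 3 mm thick. Origin: centre of its underside, 3 mm above the counter (rim at 23 mm; a vial in it stands 6 mm above the counter). On its -x side the tray has a 50 mm wide bay of syringes; bay and tray rim (22 mm high) are lower than the cup's rim.
- cup_blue: blue square cup fixed in the white drug tray: 63 mm outside, 59 mm inside, 20 mm high, floor 3 mm thick. Origin: centre of its underside, 3 mm above the counter (rim at 23 mm; a vial in it stands 6 mm above the counter). The four cups form a row along their y axes, 64 mm apart, order varies.
- cup_green: green square cup fixed in the white drug tray: 63 mm outside, 59 mm inside, 20 mm high, floor 3 mm thick. Origin: centre of its underside, 3 mm above the counter (rim at 23 mm; a vial in it stands 6 mm above the counter). On its -x side the tray has a 50 mm wide bay of syringes; bay and tray rim (22 mm high) are lower than the cup's rim.
Mind the look-alikes: they are no part of the job. Of the things that look like the cup_red, the larger one is meant.

How it is judged:
At the end, for the whole second after the job is handed in: Each sealed vial stands in its own colour's cup: within 16 mm of the cup's centre along each cup axis, underside 0 to 7 mm above the cup's underside, tilt under 0.12 rad, at rest (under 0.02 m/s). Both look-alikes upright (0.12 rad), at rest, under 20 mm from where they started (x of vial_yellow in the frame of cup_yellow between -0.016 and 0.016 m and y of vial_yellow in the frame of cup_yellow between -0.016 and 0.016 m and z of vial_yellow in the frame of cup_yellow between 0 and 0.007 m and angle between each of vial_yellow, vial_red, vial_blue, vial_green, vial_black, vial_opened's own z axis and vertical below 0.12 rad and linear speed of each of vial_yellow, vial_red, vial_blue, vial_green, vial_black, vial_opened below 0.02 m/s and x of vial_red in the frame of cup_red between -0.016 and 0.016 m and y of vial_red in the frame of cup_red between -0.016 and 0.016 m and z of vial_red in the frame of cup_red between 0 and 0.007 m and x of vial_blue in the frame of cup_blue between -0.016 and 0.016 m and y of vial_blue in the frame of cup_blue between -0.016 and 0.016 m and z of vial_blue in the frame of cup_blue between 0 and 0.007 m and x of vial_green in the frame of cup_green between -0.016 and 0.016 m and y of vial_green in the frame of cup_green between -0.016 and 0.016 m and z of vial_green in the frame of cup_green between 0 and 0.007 m and distance of each of vial_black, vial_opened from where it was at the start of the episode below 0.02 m); the robot touches nothing.
It fails at once if a look-alike vial is moved 20 mm or more (distance of any of vial_black, vial_opened from where it was at the start of the episode above 0.02 m).
It fails at once if a sealed vial is dropped (its underside, less than 35 mm above the counter, moves faster than 0.7 m/s, as after a fall of about 25 mm) ((height (world z) of vial_yellow below 0.035 m and linear speed of vial_yellow above 0.7 m/s) or (height (world z) of vial_red below 0.035 m and linear speed of vial_red above 0.7 m/s) or (height (world z) of vial_blue below 0.035 m and linear speed of vial_blue above 0.7 m/s) or (height (world z) of vial_green below 0.035 m and linear speed of vial_green above 0.7 m/s)).
It also fails if it takes over 96 s, if anything falls off the work surface, if the arm or the gripper's body presses on something with over 40 N, if the wrist force passes 120 N, or if a joint passes its speed limit or range.

## Working session

There is one attempt and no reset: what is moved stays moved. The work goes in short steps, each a Python script; the robot and the scene stay as the last script left them, time stands still between calls to the robot, and variables do not carry over. Pictures are saved under pics/ and viewed, at most 14 in all, crops included, and the job is handed in when it is done.

```bash
mkdir -p pics; ls; python3 - <<'E'
from plant import *
import cv2, numpy as np
for n in("top","scene"):
    im,d=get_image(n); cv2.imwrite(f"pics/{n}0.png",im[:,:,::-1]); np.savez(f"{n}0.npz",im=im,d=d)
    c=get_calibration(n); print(n,np.round(c["intrinsics"],1).tolist(),np.round(c["world_from_camera"],3).tolist())
s=observe();print(s["time_s"],s["eef_pos"],s["tcp_rot"])
E
```

```text
pics
top [[452.4, 0.0, 278.4], [0.0, 452.4, 211.2], [0.0, 0.0, 1.0]] [[0.002, -0.996, 0.088, 0.428], [-1.0, -0.001, 0.016, -0.017], [-0.016, -0.088, -0.996, 1.13], [0.0, 0.0, 0.0, 1.0]]
scene [[540.9, 0.0, 286.1], [0.0, 540.9, 206.5], [0.0, 0.0, 1.0]] [[0.633, 0.608, -0.479, 1.056], [0.774, -0.486, 0.405, -0.424], [0.014, -0.627, -0.779, 0.882], [0.0, 0.0, 0.0, 1.0]]
0.1 [0.23954128 0.57667577 0.23031433] [-3.13983367e+00 -2.36910869e-04  2.74780334e+00]
```

View pics/top0.png

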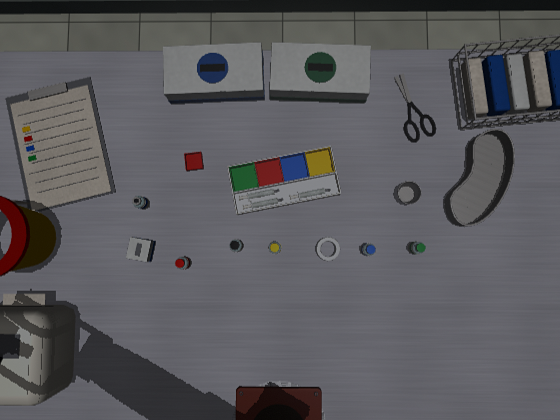

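View pics/scene0.png

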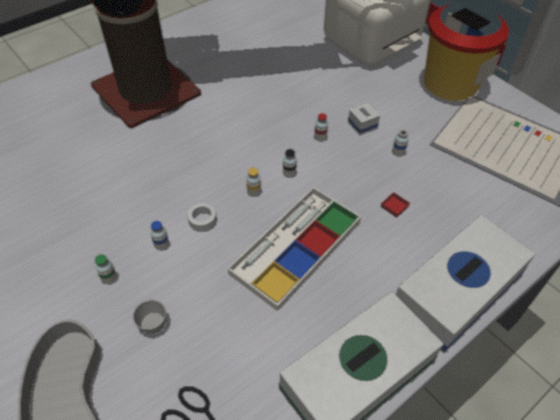

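The top view shows the cups green (243,178), red (269,171), blue (294,166) and yellow (319,161). The vials are red (182,263), black (236,245), yellow (274,247), blue (368,249), green (418,247) and opened (140,202).

- **Cup_red candidates:** the tray cup at top (269,171) and a smaller loose square at (194,161). The larger one in the tray fits.
- **Blue-banded candidates:** (368,249) has a blue cap. (140,202) has a grey stopper, so it is the opened one and gets left alone.

Next I'll confirm these in one crop and measure.

```bash
cat > h.py <<'E'
import cv2, numpy as np
from plant import *
RNG={"yellow":((18,110,90),(34,255,255)),"red":((0,130,70),(8,255,255)),"blue":((105,120,60),(125,255,255)),"green":((50,90,40),(85,255,255))}
def blobs(im,c):
    """list of (area, centroid) for a colour"""
    h=cv2.cvtColor(im,cv2.COLOR_RGB2HSV); m=cv2.inRange(h,*map(np.array,RNG[c]))
    if c=="red": m|=cv2.inRange(h,np.array((172,130,70)),np.array((180,255,255)))
    n,l,s,ce=cv2.connectedComponentsWithStats(m)
    return [(int(s[i,4]),ce[i].round(1).tolist()) for i in range(1,n) if s[i,4]>=12]
def ray(cal,p):
    K,T=cal["intrinsics"],cal["world_from_camera"]
    d=T[:3,:3]@np.linalg.solve(K,[p[0],p[1],1]); return T[:3,3],d/np.linalg.norm(d)
def onplane(cal,p,z):
    o,d=ray(cal,p); return o+d*(z-o[2])/d[2]
def tri(cals,ps):
    A=np.zeros((3,3));b=np.zeros(3)
    R=[ray(c,p) for c,p in zip(cals,ps)]
    for o,d in R: P=np.eye(3)-np.outer(d,d);A+=P;b+=P@o
    x=np.linalg.solve(A,b); return x,max(np.linalg.norm((np.eye(3)-np.outer(d,d))@(x-o)) for o,d in R)
E
python3 - <<'E'
from h import *
for n in("top","scene"):
    im=np.load(n+"0.npz")["im"]
    for c in RNG: print(n,c,[b for b in blobs(im,c)])
S=np.load("scene0.npz")["im"];T=np.load("top0.npz")["im"]
cr=[S[80:290,80:440],T[130:290,120:440]]
a=cv2.resize(cr[0],(560,327),interpolation=2);b=cv2.resize(cr[1],(560,270),interpolation=2)
cv2.imwrite("pics/crop.png",np.vstack([a,b])[:,:,::-1])
E
```

```text
top yellow [(39, [25.8, 128.6]), (531, [318.6, 162.7]), (61, [274.2, 247.3])]
top red [(37, [27.7, 138.3]), (231, [193.8, 161.3]), (583, [268.9, 172.2]), (1063, [12.6, 234.9]), (63, [179.2, 262.9])]
top blue [(404, [555.3, 71.7]), (529, [212.2, 67.4]), (808, [498.6, 82.3]), (35, [29.6, 147.8]), (606, [293.8, 166.7]), (63, [370.3, 248.9])]
top green [(502, [319.6, 66.8]), (37, [31.7, 157.5]), (632, [243.4, 176.6]), (63, [420.5, 247.3])]
scene yellow [(19, [464.5, 79.5]), (76, [455.6, 91.3]), (15, [459.5, 97.1]), (20, [548.4, 137.4]), (54, [252.6, 171.5]), (18, [253.1, 187.7]), (949, [275.2, 281.6])]
scene red [(1454, [465.8, 35.1]), (478, [112.2, 94.6]), (113, [185.1, 89.7]), (61, [142.8, 113.4]), (33, [321.8, 116.6]), (13, [537.4, 132.6]), (292, [394.8, 204.4]), (752, [317.7, 237.9])]
scene blue [(12, [526.7, 128.2]), (62, [156.0, 225.4]), (784, [297.3, 259.1]), (735, [468.6, 269.5])]
scene green [(617, [336.7, 218.9]), (76, [100.5, 259.4])]
```

View pics/crop.png

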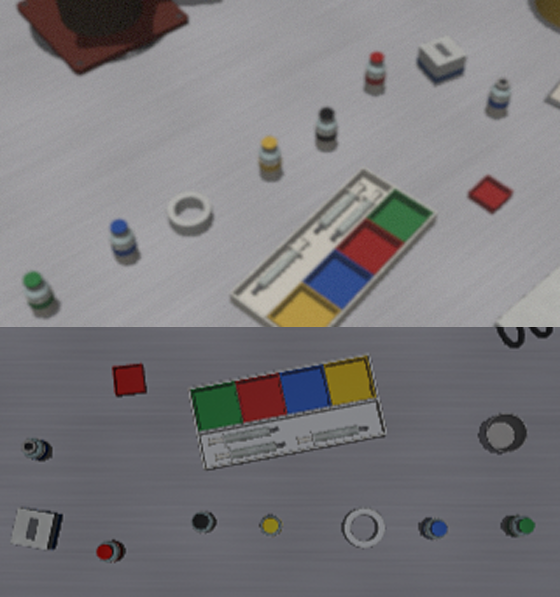

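The crop confirms it. The red square at top (194,161) is a small loose piece. The larger red cup in the tray at (269,172) is the one meant. The vial at scene (401,140) shows bare silver and grey, so it is the opened one. The blue-capped vial is at scene (156,225).

```bash
python3 - <<'E'
from h import *
im={n:np.load(n+"0.npz")["im"] for n in("top","scene")}; C=[get_calibration(n) for n in("top","scene")]
cup={"yellow":((318.6,162.7),(275.2,281.6)),"red":((268.9,172.2),(317.7,237.9)),"blue":((293.8,166.7),(297.3,259.1)),"green":((243.4,176.6),(336.7,218.9))}
cap={"yellow":((274.2,247.3),(252.6,171.5)),"red":((179.2,262.9),(321.8,116.6)),"blue":((370.3,248.9),(156.0,225.4)),"green":((420.5,247.3),(100.5,259.4))}
for c in cup:
    x,r=tri(C,cap[c]);y,q=tri(C,cup[c])
    print(c,"cap",x.round(4),round(r,4),onplane(C[0],cap[c][0],.064).round(4)[:2],onplane(C[1],cap[c][1],.0625).round(4)[:2],"| cup",y.round(4),round(q,4),onplane(C[0],cup[c][0],.01).round(4)[:2],onplane(C[1],cup[c][1],.01).round(4)[:2])
# tray outline in top view: rim corners via white+coloured mask inside a window
h=cv2.cvtColor(im["top"],cv2.COLOR_RGB2HSV); m=np.zeros(h.shape[:2],np.uint8)
w=np.s_[140:222,222:348]
m[w]=((h[w][:,:,2]>150)|(h[w][:,:,1]>120)).astype(np.uint8)*255
ct=max(cv2.findContours(m,0,2)[0],key=cv2.contourArea); b=cv2.boxPoints(cv2.minAreaRect(ct))
P=np.array([onplane(C[0],p,.022)[:2] for p in b]);print(P.round(4).tolist(),[np.linalg.norm(P[i]-P[i-1]).round(4) for i in range(4)],P.mean(0))
print(get_calibration("wrist")["world_from_camera"].round(3).tolist(), get_calibration("wrist")["intrinsics"][0,0])
E
```

```text
yellow cap [0.4375 0.0091 0.0611] 0.0007 [0.4378 0.0096] [0.4381 0.0078] | cup [ 0.6487 -0.1     0.014 ] 0.0007 [ 0.6498 -0.0998] [ 0.6464 -0.0991]
red cap [0.4002 0.2328 0.0604] 0.0009 [0.4008 0.2327] [0.4015 0.2302] | cup [0.6246 0.0246 0.0176] 0.0002 [0.6258 0.0247] [0.621  0.0287]
blue cap [ 0.4342 -0.2166  0.0613] 0.0007 [ 0.4345 -0.2155] [ 0.4346 -0.2175] | cup [ 0.638  -0.0379  0.0177] 0.0005 [ 0.6397 -0.0376] [ 0.634  -0.0349]
green cap [ 0.4383 -0.3337  0.0615] 0.0004 [ 0.4385 -0.3325] [ 0.4388 -0.3342] | cup [0.6132 0.0874 0.0163] 0.0008 [0.6147 0.0886] [0.6096 0.0904]
[[0.6371, 0.125], [0.6878, -0.1263], [0.6268, -0.1378], [0.5764, 0.1123]] [np.float64(0.062), np.float64(0.2564), np.float64(0.062), np.float64(0.2551)] [ 0.63200221 -0.0066676 ]
[[0.383, 0.888, 0.256, 0.174], [0.924, -0.368, -0.108, 0.603], [-0.001, 0.277, -0.961, 0.374], [0.0, 0.0, 0.0, 1.0]] 300.4809396207643
```

The triangulated cap heights (61 mm) and cup heights (14–18 mm) agree with the text. The row spans 63×256 mm, so its 64 mm pitch also checks. I'll close the fingers along the cup x axis, clear of neighbouring cups, and do yellow first.

```bash
cat > go.py <<'E'
from h import *
A=0.193; O=[np.pi,0,A+np.pi/2]; ctr=np.array([.6315,-.0068]); u=np.array([-np.sin(A),np.cos(A)])  # row axis (+ to the left)
CUP={c:ctr+u*.064*k for c,k in zip(("green","red","blue","yellow"),(1.5,.5,-.5,-1.5))}
VIAL={"yellow":(.4377,.0088),"red":(.4005,.2320),"blue":(.4344,-.2165),"green":(.4385,-.3337)}
ZP,ZT=.019,.14
def run(c,first=False):
    v,p=VIAL[c],CUP[c]
    (movep if first else lambda q,o:move_l(q,feed=.3,rotation=o))([*v,ZT],O)
    gripper_to(.056,30)
    hit=move_l([*v,ZP],feed=.12,max_force=15)
    gripper_to(0.0,30); s=observe()
    print(c,"pick",hit,s["eef_pos"].round(4),"open",round(s["opening"],4),"F",s["grasp_force"])
    if s["opening"]<.02: print("MISSED"); return False
    move_l([*v,ZT],feed=.15); move_l([*p,ZT],feed=.25)
    move_l([*p,ZP+.016],feed=.15); hit=move_l([*p,ZP+.0045],feed=.02,max_force=3)
    s=observe(); print(" place",hit,s["eef_pos"].round(4),"open",round(s["opening"],4),"t",round(s["time_s"],1))
    if s["eef_pos"][2]>ZP+.012: print("STOPPED HIGH"); return False
    gripper_to(.052); move_l([*p,ZT],feed=.15); print(" t",round(observe()["time_s"],1)); return True
def look(n,name):
    im,_=get_image(n); cv2.imwrite(f"pics/{name}.png",im[:,:,::-1]); return im
E
python3 - <<'E'
from go import *
print({c:p.round(4).tolist() for c,p in CUP.items()})
run("yellow",True); look("scene","s1")
E
```

```text
{'green': [0.6131, 0.0874], 'red': [0.6254, 0.0246], 'blue': [0.6376, -0.0382], 'yellow': [0.6499, -0.101]}
yellow pick False [0.4384 0.0087 0.0198] open 0.0292 F 29.5314359664917
 place True [ 0.6499 -0.101   0.0249] open 0.0289 t 7.6
 t 8.9
```

View pics/s1.png

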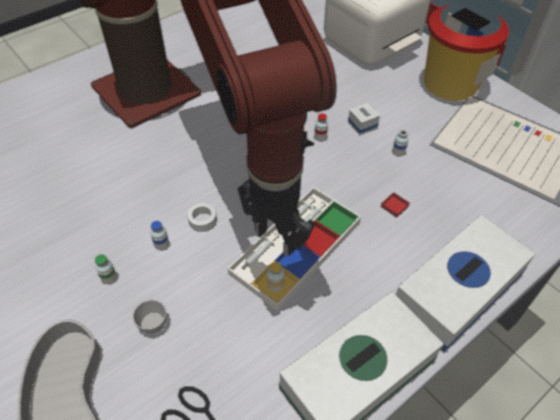

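The yellow vial stands in the yellow cup, cap at about (277,270), with the set-down felt at the expected height. On to the rest.

```bash
python3 - <<'E'
from go import *
ok=all(run(c) for c in("blue","green","red"))
if ok:
    movep([.40,.40,.30],O); look("top","t2"); look("scene","s2")
    for c in RNG: print(c,[b for b in blobs(cv2.imread("pics/t2.png")[:,:,::-1].copy(),c) if 220<b[1][0]<350 and 130<b[1][1]<230])
    print(observe()["time_s"])
E
```

```text
blue pick False [ 0.435  -0.2169  0.0199] open 0.0291 F 29.508029222488403
 place True [ 0.6377 -0.0382  0.0249] open 0.0291 t 15.2
 t 16.5
green pick False [ 0.439  -0.3342  0.02  ] open 0.029 F 29.70056802034378
 place True [0.6132 0.0875 0.025 ] open 0.0291 t 23.8
 t 25.1
red pick False [0.4012 0.2323 0.0199] open 0.0293 F 29.54515904188156
 place True [0.6254 0.0246 0.0249] open 0.0292 t 31.6
 t 32.8
yellow [(430, [318.8, 162.5])]
red [(496, [268.9, 172.0])]
blue [(518, [293.9, 166.3])]
green [(544, [243.3, 176.4])]
34.625
```

```bash
python3 - <<'E'
import cv2,numpy as np
a=cv2.imread("pics/t2.png")[130:290,120:440];b=cv2.imread("pics/s2.png")[80:310,80:440]
cv2.imwrite("pics/c2.png",np.vstack([cv2.resize(a,(560,280),interpolation=2),cv2.resize(b,(560,315),interpolation=2)]))
E
```

```text
(no output)
```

View pics/c2.png

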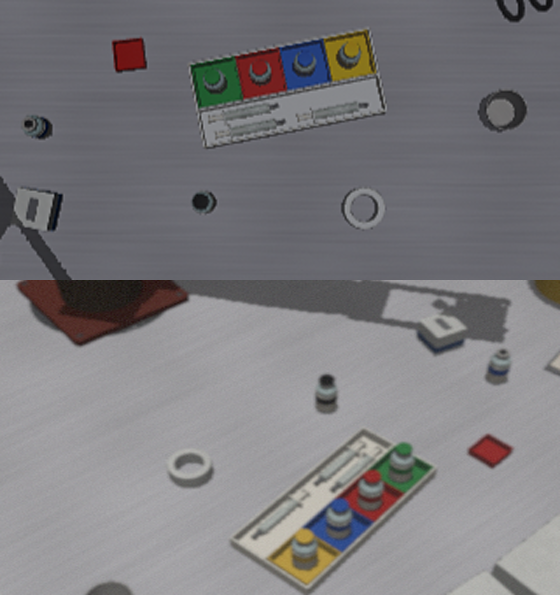

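The crop shows all four vials upright and centred in their own cups, caps in the scene half at (404,450), (373,478), (341,508) and (304,538). The black and opened vials have not moved.

```bash
python3 -c "
from plant import *
print(job_done())"
```

```text
the job is handed in; nothing more can be done
None
```

I set all four sealed vials upright in their own colour cups, left the black-capped and opened vials untouched, and handed the job in at about 35 s; the hand-in call did not return a verdict.

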